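# Start and tighten the star knob of the dust filter cover

## Task

The cover is back on the scouring machine's dust filter, and its star knob stands on the bench. Set the knob on the stud and, pressing only lightly, turn it backwards (anticlockwise) until it has ridden up to the end of the thread and drops with a click, then turn it forwards until it is hand-tight on the cover, without ever forcing it. Let go, and leave the brush, the tin and the hammer where they are.

Things in the scene. Friction and masses are not known exactly. Their poses are not given: they have to be found in the camera images.
- knob: Dark grey star knob, 62 mm tall, 0.12 kg, upright on the bench. Origin: centre of its underside, z up. Below: hollow skirt, 51 mm across, 34 mm tall, foot flange 60 mm across and 5 mm thick. Bore 38 mm wide, 30 mm deep, open below, with three inner lugs, 5 to 7 mm above the underside and 15 mm from the axis. Where the lugs lie against the lobes is not told. Star head above: see knob_head.
- knob_head (a point): Middle of the star head, on the knob's axis, 48 mm above its underside. The head goes from 34 to 62 mm: six upright round lobes of 12 mm diameter, centres 15 mm from the axis, one on the knob's +x, the rest every 60 degrees. Flat fingers closing along the knob's y (or any 60 degrees from it) bear on two lobes each, 38 mm apart; a 30 N grip holds up to 1 N m.
- stud: White upright stud, fixed on top of a round grey filter drum (198 mm across, 100 mm tall, bolted down). Origin: on its axis at the drum's top, under the cover; z up. Core 28 mm, 36 mm over the thread: right-hand, three starts 6 mm apart, 18 mm a turn. Its top tapers from 27 to 35 mm above the origin. Where the starts lie round it is not told by its axes and differs each time: feel for them.
- stud_tip (a point): Top of the stud, 35 mm above its origin. Heights of the knob's underside above the stud's origin: 13.5 to 19.5 mm (+-1), by chance, when set down on the thread; turned back (anticlockwise from above) under light pressure it rides up to 19.5 mm within at most 120 degrees and drops 6 mm to 13.5, all three lugs: the click. Turned forwards (clockwise) from there it screws down to 8 mm, on the cover.
- cover: Ribbed aluminium disc, 194 mm across, 8 mm thick, 0.45 kg, lying loose on the drum with the stud through its centre hole. Origin: centre of its underside. The knob's foot reaches it about 110 degrees after the click; a further 50 degrees or so turns slack, then the torque rises within 10 degrees. 0.35 N m is hand-tight (clamps with some 40 N); the thread holds it by friction.
- brush: Shoe brush, 170 x 52 x 45 mm, wooden back up, bristles down. Leave it alone. Origin: centre of its underside; its length along x.
- tin: Round flat polish tin, 76 mm across, 26 mm tall. Leave it alone. Origin: centre of its underside.
- hammer: Hammer with a 240 mm wooden handle, lying along its x, head at +x. Leave it alone. Origin: centre of its underside.
There are look-alikes about, which are no part of the job. Of the things that look like the knob, the middle-sized one is meant.

How it is judged:
By the outcome, as a careful person would: the job done as asked, in the order asked, and still so for the second after the job is handed in, with the robot touching nothing.
It also fails if it takes over 67 s, if anything falls off the work surface, if the arm or the gripper's body presses on something with over 40 N, if the wrist force passes 120 N, or if a joint passes its speed limit or range.

## Robot

A 6-joint arm with a two-finger parallel gripper is mounted at the origin on the work surface. World frame = base frame: x ahead of the robot, y to its left, z up, the work surface at z = 0. Lengths are in m, angles in degrees, forces in N, time in s.
With the tool pointing down it reaches from about 0.375 to 0.925 m from the base axis. Payload 5.7 kg.
Tool frame: the origin (TCP) lies on the centre line of the jaws, within the pads' length; the fingertips stand ctrl.nose_length ahead of it and the grasp point (between the pads) lies 8 mm behind it (ctrl.nose_length is the distance from the TCP to the fingertips, in m); y points along the fingers, z is the direction in which the jaws open and shut, and the axes are right-handed (so a half turn about y gives the same grasp; the last joint's range is limited). The gripper opens to 85 mm and grips with 20 to 120 N. Pads are 22 mm wide; open, the fingers measure 114 mm over their backs; the gripper's body (76 mm by 85 mm) begins 54 mm behind the grasp point. The pads swing forward as they close: fully open they stand 13 mm farther back than shut.
Start: joints at [64.681, 20.558, 86.54, -0, 72.909, -6.595], TCP at [0.193, 0.568, 0.242] pointing down, gripper open.
Joint ranges: [-170.27, 170.27], [-57.76, 135], [12.27, 136.19], [-55.21, 235.2], [11.17, 155.16], [-170.74, 170.74]. Speed limits (degrees/s): [136.94, 136.94, 180, 180, 180, 180].

## Interface

Orientations are given as a 3x3 rotation matrix whose columns are the frame's x, y, z axes.
In Python, from station import ctrl gives the robot as it stands. The module is installed in compiled form; this text tells all that it offers.
- The arm moves only by the tool step_arm, never from a script. Its argument "series" is a list of rows, each a list of 7 numbers: the shift along the tool's x, y, z in cm, then the turn, a rotation vector about the tool's x, y, z in rad, then the finger opening in cm, from 0 to 8.54. A call has 1 to 20 rows; each row shifts and turns the pose as measured when the row begins, along the tool's axes as they then stand; what a row does not reach is not made up. A row lasts 1/8 s, in which the tool goes at most 62.5 mm and 10.7 degrees, less where a joint would pass 70% of its speed; a pose out of reach is approached as far as the arm can. A call is refused whole if a number of a shift passes 6.25 or a number of a turn 0.188, either way. A call with a gripper value outside its range is refused whole. The fingers move at their own pace and stop on an object; "squeeze" is the grip in N (left out, the last holds). Time passes only in rows, so rows that do not move let the fingers close. It gives the time, the measured TCP pose, the force and the opening at its end, in the units of the state.
- ctrl.get_state(): the state, without advancing time (a new reading comes with each control period).
- ctrl.camera(name): name is "scene" or "side" or "wrist"; returns a dict with "color" (420x560x3 uint8, red, green, blue), "K" (3x3 intrinsics, pixels), "distortion" ([k1, k2, p1, p2, k3] as OpenCV has them; the pictures are not rectified), "xyz" and "attitude" of the camera in the world; the wrist camera has in their place "T_tool_cam" (4x4, takes a point from camera to tool coordinates, whose origin is the TCP and whose axes are the tool frame's). Camera axes: x right, y down, z forward; pixel columns grow to the right and rows downward; lengths in m; the calibration is good to about 2 mm. A picture is of the moment at which its call begins: read the wrist's pose just before it. There is no depth.
- ctrl.hand_in(): hands the job in, once; it reports no verdict.
Trained networks look in a picture, given as the dict that the camera call returned (one of the last four; its "shot" number tells which), for a name from the list of things; names that differ only in an ending like _2 or _b are one class to them, and where a whole thing is asked for, a point or a joint stands for the part that bears it (a point fixed in the world has none). Each returns a list of dicts, best first, with "confidence" (0 to 1); they miss things now and then, are a little off and sometimes report something else, mostly with a low value. They report only what shows in the picture. A call takes as long as a camera call. They do not tell look-alikes from the thing itself.
- ctrl.outline_of(picture, name): "pixels" (420x560 bool, what is visible of it) and "bbox" ([centre column, centre row, width, height] in pixels, round what is visible of it).
The state is a dict: "time_s": time; "joint_positions": joint angles; "qd": joint speeds; "effort": joint torques, N m; "ee_pos": TCP position; "tool_rot": TCP orientation; "contact_force": force on the tool from outside, world axes, zero at the start; "wrist_torque": the same for the moment, N m; "grip_width": finger opening in m.
Only numpy, scipy, OpenCV 4.12 (cv2) and the standard library are available. Lean on these libraries where they do the work, as an engineer would, in place of code of your own. Each camera call takes 0.05 s, during which the arm holds its last target.

## Working session

There is one attempt and no reset: what is moved stays moved. The work goes in short steps, Python scripts to look and compute and a tool call to move; the robot and the scene stay as the last step left them, time stands still between calls to the robot, and variables do not carry over. Pictures are saved under pics/ and viewed, and the job is handed in when it is done.

Besides the shell and the picture viewer there is one more tool, called by a JSON object that holds its "method" and its "body", one argument or row to a line. step_arm: Moves the arm, as the interface text tells. Its arguments: {"type":"object","properties":{"series":{"type":"array"},"squeeze":{"type":"number"}},"required":["series"]}

```bash
mkdir -p pics
cat > h.py <<'E'
import numpy as np, cv2
from station import ctrl
def save(p,n): cv2.imwrite('pics/'+n,cv2.cvtColor(p,cv2.COLOR_RGB2BGR))
E
python3 - <<'E'
from h import *
np.set_printoptions(precision=4,suppress=True)
s=ctrl.get_state()
print(s); print(ctrl.nose_length)
for n in ['scene','side','wrist']:
    c=ctrl.camera(n); save(c['color'],n+'0.png')
    print(n,c['K'],c['distortion'],c.get('xyz'),c.get('attitude'),c.get('T_tool_cam'))
    for t in ['knob','stud','cover','brush','tin','hammer']:
        for d in ctrl.outline_of(c,t): print(t,round(d['confidence'],2),np.round(d['bbox'],1))
E
```

```text
{'time_s': 0.0, 'joint_positions': array([64.683 , 20.5981, 86.6013,  0.0017, 72.9082, -6.5958]), 'qd': array([-0.056 , -0.0287, -0.0407, -0.0531, -0.0589,  0.0954]), 'effort': array([ -0.0012, -52.7626, -27.8614,  -0.0004,   0.0133,  -0.    ]), 'ee_pos': array([0.1923, 0.5676, 0.2414]), 'tool_rot': array([[ 0.9471, -0.0008,  0.321 ],
       [-0.321 , -0.0017,  0.9471],
       [-0.0002, -1.    , -0.0019]]), 'contact_force': array([-0.1977,  0.0761,  0.5361]), 'wrist_torque': array([ 0.0109, -0.0008,  0.044 ]), 'grip_width': 0.08505893784935822}
0.011
scene [[437.0274   0.     286.3302]
 [  0.     437.0274 210.0503]
 [  0.       0.       1.    ]] [-0.1407  0.      0.      0.      0.    ] [0.798 0.424 0.888] [[-0.7959  0.5099 -0.3264]
 [ 0.6054  0.678  -0.4169]
 [ 0.0087 -0.5294 -0.8483]] None
knob 0.79 [179.1 167.7  32.9  42.2]
knob 0.69 [235.7 123.2  15.6  19.1]
knob 0.56 [212.2 142.2  25.   35.4]
stud 0.64 [288.2 230.4  21.   13.1]
cover 0.94 [288.9 238.6  98.1  83.6]
brush 0.61 [416.9 276.7  58.7  72.4]
tin 0.58 [348.3 358.7  40.6  39.4]
tin 0.38 [212.3 143.2  21.7  31.3]
hammer 0.
[... 229 characters left out ...]
0.719  -0.4008  0.5677]
 [-0.6946 -0.3881  0.6057]
 [-0.0224 -0.8299 -0.5575]] None
knob 0.87 [429.2 267.2  42.9  52. ]
knob 0.66 [383.8 344.2  25.8  32.5]
knob 0.59 [404.4 304.1  37.6  42.6]
stud 0.62 [272.1 180.8  17.   11.2]
stud 0.35 [273.5 191.2  91.3  48.8]
cover 0.63 [274.6 188.3  91.7  48.4]
brush 0.63 [154.  213.3  63.2  53. ]
tin 0.65 [221.7 176.8  29.4  21.4]
hammer 0.82 [452.1 258.5 112.4  72.4]
wrist [[345.3669   0.     275.7339]
 [  0.     345.3669 203.2809]
 [  0.       0.       1.    ]] [-0.0089  0.      0.      0.      0.    ] None None [[-0.0008  0.9511  0.309  -0.0785]
 [-0.0002 -0.309   0.9511 -0.1306]
 [ 1.      0.0007  0.0004 -0.0005]
 [ 0.      0.      0.      1.    ]]
```

View pics/scene0.png

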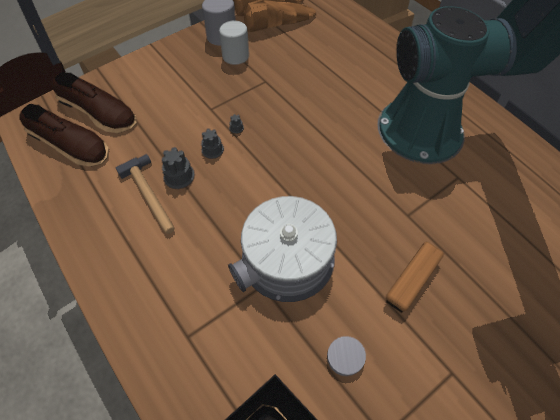

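View pics/side0.png

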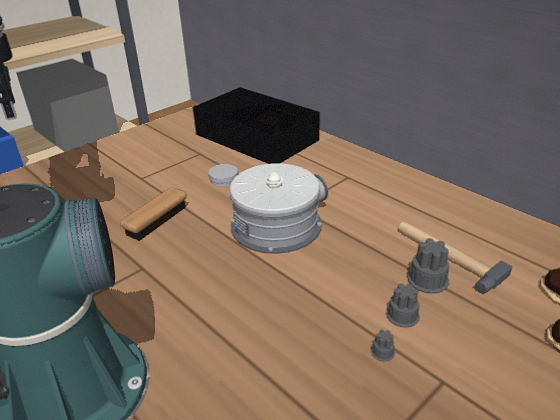

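View pics/wrist0.png

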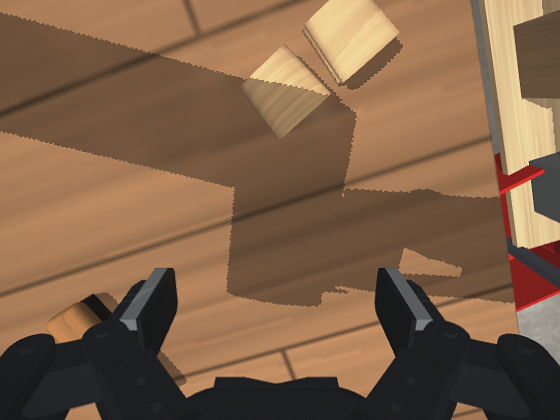

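The candidates for the knob are three dark star knobs:
- **Large:** scene (179,168), side (429,267).
- **Middle:** scene (212,142), side (404,304).
- **Small:** scene (236,123), side (384,344).

The middle one is meant. I'll measure all three, along with the stud.

```bash
cat >> h.py <<'E'
np.set_printoptions(precision=4,suppress=True)
def cam(c,st=None):
    K=c['K'];D=np.array(c['distortion'])
    if 'xyz' in c and c['xyz'] is not None: R=np.array(c['attitude']);t=np.array(c['xyz'])
    else:
        T=np.array(c['T_tool_cam']);R0=st['tool_rot'];R=R0@T[:3,:3];t=R0@T[:3,3]+st['ee_pos']
    return K,D,R,t
def proj(C,P):
    K,D,R,t=C; P=np.atleast_2d(P)
    rv=cv2.Rodrigues(R.T)[0]
    return cv2.projectPoints(P.astype(float),rv,-R.T@t,K,D)[0][:,0]
def ray(C,u):
    K,D,R,t=C
    x=cv2.undistortPoints(np.array([[u]],float),K,D)[0,0]
    d=R@np.array([x[0],x[1],1]); return t,d/np.linalg.norm(d)
def onz(C,u,z):
    t,d=ray(C,u); return t+d*(z-t[2])/d[2]
def tri(Cs,us):
    A=np.zeros((3,3));b=np.zeros(3)
    for C,u in zip(Cs,us):
        t,d=ray(C,u);M=np.eye(3)-np.outer(d,d);A+=M;b+=M@t
    p=np.linalg.solve(A,b); return p,[np.linalg.norm((np.eye(3)-np.outer(ray(C,u)[1],ray(C,u)[1]))@(p-C[3])) for C,u in zip(Cs,us)]
def crop(p,c,r,w,n,s=8):
    im=p[max(0,r-w):r+w,max(0,c-w):c+w]; save(cv2.resize(im,None,fx=s,fy=s,interpolation=cv2.INTER_CUBIC),n)
E
python3 - <<'E'
from h import *
a=ctrl.camera('scene');b=ctrl.camera('side')
A=cam(a);B=cam(b)
prs={'L':((179.1,167.7),(429.2,267.2)),'M':((212.2,142.2),(404.4,304.1)),'S':((235.7,123.2),(383.8,344.2)),'cover':((288.9,238.6),(274.6,188.3)),'tip':((288.3,226),(273.5,176.5))}
for k,(u,v) in prs.items(): print(k,tri([A,B],[u,v]))
for n,c,C in (('scene',a,A),('side',b,B)):
    for d in ctrl.outline_of(c,'knob'):
        x,y,w,h=d['bbox']; print(n,d['confidence'],onz(C,(x,y),.031), 'width',np.linalg.norm(onz(C,(x-w/2,y),.02)-onz(C,(x+w/2,y),.02)))
    crop(c['color'],*((288,230) if n=='scene' else (274,185)),30,'stud_%s.png'%n)
    crop(c['color'],*((212,142) if n=='scene' else (404,304)),35,'knob_%s.png'%n)
E
```

```text
L (array([ 0.609 , -0.2572,  0.034 ]), [np.float64(0.004224514021619784), np.float64(0.004224514021619695)])
M (array([ 0.4978, -0.2799,  0.03  ]), [np.float64(0.003384151647815916), np.float64(0.003384151647815781)])
S (array([ 0.4072, -0.3057,  0.0198]), [np.float64(0.0018576140479241638), np.float64(0.0018576140479242096)])
cover (array([0.5332, 0.0918, 0.0974]), [np.float64(0.0024765851403253077), np.float64(0.0024765851403252504)])
tip (array([0.5274, 0.0846, 0.1328]), [np.float64(0.0005695414573486289), np.float64(0.0005695414573485496)])
scene 0.88 [ 0.4983 -0.281   0.031 ] width 0.06479888662382079
scene 0.6 [ 0.6055 -0.2573  0.031 ] width 0.08766843792412637
scene 0.5 [ 0.4086 -0.2942  0.031 ] width 0.04539319929375776
side 0.96 [ 0.4991 -0.2833  0.031 ] width 0.06600983597271233
side 0.78 [ 0.3988 -0.3131  0.031 ] width 0.041800528924163305
side 0.57 [ 0.6185 -0.2541  0.031 ] width 0.08982830354709151
side 0.34 [ 0.6708 -0.2762  0.031 ] width 0.2248932882151087
```

View pics/stud_scene.png

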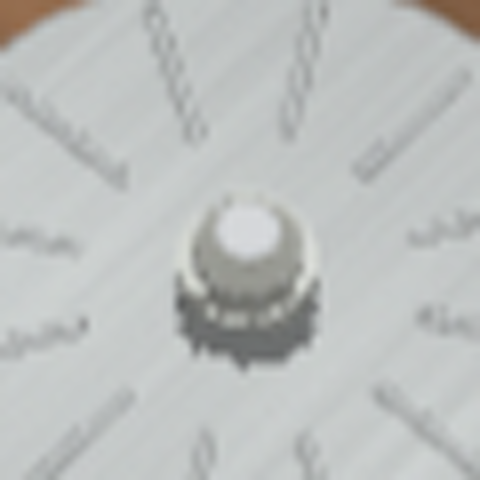

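View pics/knob_scene.png

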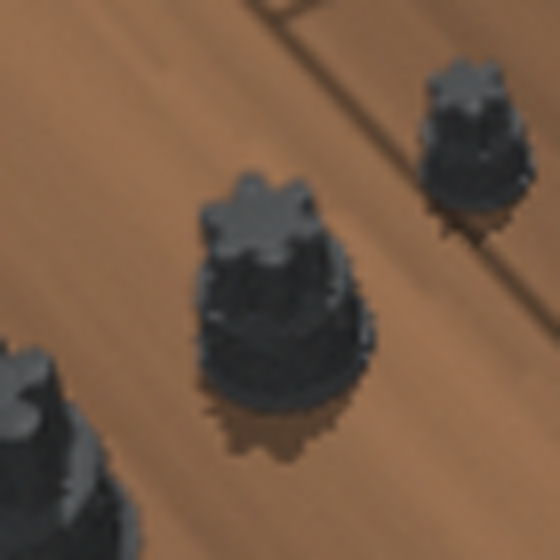

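View pics/knob_side.png

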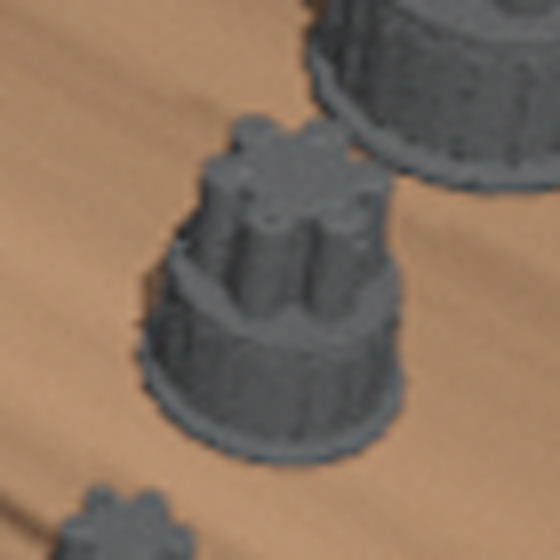

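The middle knob measures 65 mm across in the picture against 60 mm given. The other two come out at about 88 mm and 43 mm, so the choice holds. I'll pass above the stud for a close look before going to the knob.

{"method": "step_arm", "body": {
  "series": [
    [2.4,0,-1.8,0,0,0,8.5],
    [4.7,0,-3.5,0,0,0,8.5],
    [4.7,0,-3.5,0,0,0,8.5],
    [4.7,0,-3.5,0,0,0,8.5],
    [4.7,0,-3.5,0,0,0,8.5],
    [4.7,0,-3.5,0,0,0,8.5],
    [4.7,0,-3.5,0,0,0,8.5],
    [4.7,0,-3.5,0,0,0,8.5],
    [4.7,0,-3.5,0,0,0,8.5],
    [4.7,0,-3.5,0,0,0,8.5],
    [2.4,0,-1.8,0,0,0,8.5],
    [0,0,0,0,0.18,0,8.5],
    [0,0,0,0,0.18,0,8.5],
    [0,0,0,0,0.18,0,8.5],
    [0,0,0,0,0.18,0,8.5],
    [0,0,0,0,0.18,0,8.5],
    [0,0,0,0,0.18,0,8.5],
    [0,0,0,0,0.1,0,8.5],
    [0,0,0,0,0,0,8.5]
  ]
}}

```text
time_s: 3.62
ee_pos: [0.5408, 0.07, 0.2439]
tool_rot: [[0.026, 0.01, 1.0], [-1.0, 0.005, 0.026], [-0.004, -1.0, 0.01]]
contact_force: [-1.0, -1.4, 0.6]
grip_width: 0.0848
```

Run:
```python
from h import *
s=ctrl.get_state();c=ctrl.camera('wrist');save(c['color'],'w1.png')
print(s['ee_pos'],s['joint_positions'],s['contact_force'],s['wrist_torque']);C=cam(c,s)
for t in ['stud','cover']:
    for d in ctrl.outline_of(c,t):
        print(t,d['confidence'],d['bbox'])
        x,y=d['bbox'][:2];print(onz(C,(x,y),.135),onz(C,(x,y),.108))
```

```text
[0.5408 0.07   0.2439] [-0.052  15.6726 93.6356  0.2755 70.1324 -1.6307] [-1.0472 -1.3706  0.563 ] [ 0.0179 -0.0284  0.0195]
cover 0.75 [266.1, 158.3, 246.4, 240.3]
[0.5348 0.1042 0.135 ] [0.5344 0.0992 0.108 ]
```

View pics/w1.png

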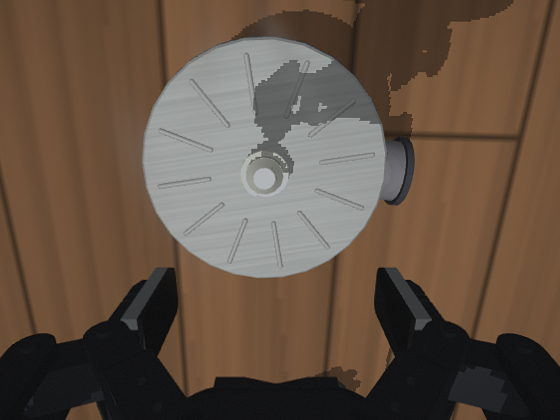

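The wrist picture shows the cover, with the stud's white flat tip at (264,179).

Run:
```python
from h import *
s=ctrl.get_state();c=ctrl.camera('wrist');C=cam(c,s)
im=c['color'];g=cv2.cvtColor(im,cv2.COLOR_RGB2GRAY)
crop(im,264,172,35,'tip.png')
sub=(g[160:200,244:286]>205)
n,l,st,ce=cv2.connectedComponentsWithStats(sub.astype(np.uint8))
for i in range(1,n):
    if st[i,4]>60:
        u=ce[i]+[244,160];print(st[i],u,onz(C,u,.135))
a=ctrl.camera('scene');b=ctrl.camera('side');A=cam(a);B=cam(b)
for P in ([.5345,.0875,.135],[.531,.088,.135]): print(proj(A,P),proj(B,P),proj(C,P))
crop(a['color'],288,230,30,'stA.png');crop(b['color'],274,183,30,'stB.png')
for d in ctrl.outline_of(c,'cover'):
    m=d['pixels'].astype(np.uint8);cn=max(cv2.findContours(m,0,2)[0],key=cv2.contourArea)
    p=np.array([onz(C,q,.108)[:2] for q in cv2.convexHull(cn)[:,0].astype(float)]);(x,y),r=cv2.minEnclosingCircle(p.astype(np.float32));print('cover',x,y,r)
```

```text
[[286.0804 228.3043]] [[274.688 173.945]] [[265.3243 181.3955]]
[[287.6388 227.5556]] [[273.3334 174.4615]] [[260.4347 180.5954]]
cover 0.5332315564155579 0.0898095890879631 0.09653133898973465
```

View pics/tip.png

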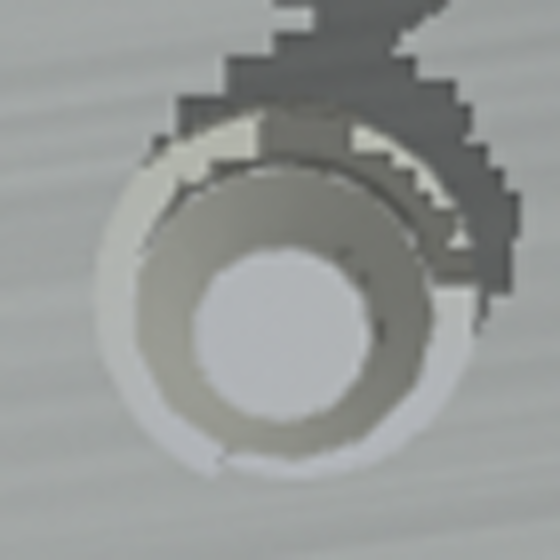

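View pics/stB.png

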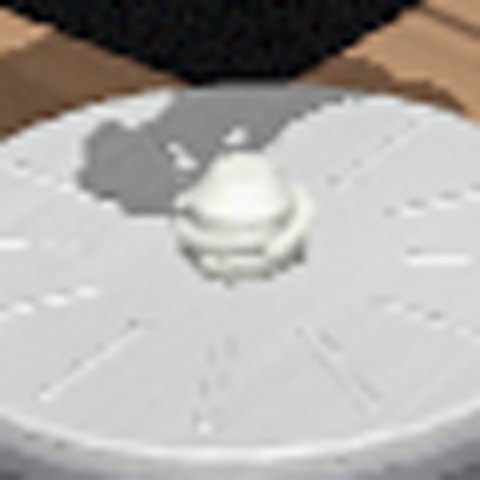

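The wrist view puts the stud at about (0.5335, 0.089), and the side view and the cover centre agree. Next is a closer look at the knob.

{"method": "step_arm", "body": {
  "series": [
    [3,0.4,-0.5,0,0,0,8.5],
    [5.5,0.6,-0.7,0,0,0,8.5],
    [5.5,0.6,-0.7,0,0,0,8.5],
    [5.5,0.6,-0.7,0,0,0,8.5],
    [5.5,0.6,-0.7,0,0,0,8.5],
    [5.5,0.6,-0.7,0,0,0,8.5],
    [3.5,0.4,-0.6,0,0,0,8.5],
    [0,0,0,0,0,0,8.5],
    [0,0,0,0,0,0,8.5]
  ]
}}

```text
time_s: 5.1
ee_pos: [0.5061, -0.2811, 0.2033]
tool_rot: [[0.032, 0.015, 0.999], [-0.999, 0.004, 0.032], [-0.004, -1.0, 0.015]]
contact_force: [0.7, -1.0, -0.2]
grip_width: 0.085
```

Run:
```python
from h import *
s=ctrl.get_state();c=ctrl.camera('wrist');save(c['color'],'w2.png')
print(s['ee_pos'],s['tool_rot'],s['joint_positions']);C=cam(c,s)
print(proj(C,[.498,-.281,.062]))
for d in ctrl.outline_of(c,'knob'):
    x,y=d['bbox'][:2];print(d['confidence'],d['bbox'],onz(C,(x,y),.031))
u=proj(C,[.498,-.281,.062])[0].astype(int);print(u)
crop(c['color'],u[0],u[1],50,'k2.png',6)
```

```text
[ 0.5061 -0.2811  0.2033] [[ 0.0325  0.0147  0.9994]
 [-0.9995  0.0044  0.0324]
 [-0.0039 -0.9999  0.0148]] [-36.3258  20.6989  92.373    0.7637  66.3995 -38.4887]
[[262.6164 192.1208]]
0.88 [171.2, 201.7, 51.1, 43.3] [ 0.414  -0.3014  0.031 ]
0.8 [396.9, 158.9, 111.6, 94.5] [ 0.6164 -0.2556  0.031 ]
0.79 [269.2, 178.9, 59.6, 68.9] [ 0.5032 -0.2773  0.031 ]
[262 192]
```

View pics/w2.png

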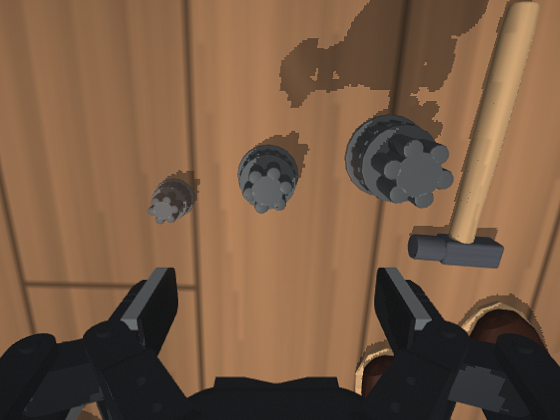

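View pics/k2.png

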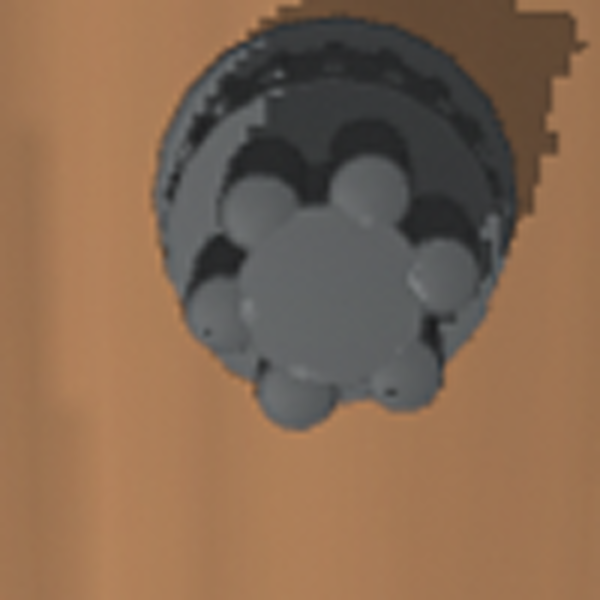

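The middle knob's six lobes are clear in the crop, around (267,190). The small knob is at (171,202) and the large at (397,159). I'll fit the lobes.

Run:
```python
from h import *
s=ctrl.get_state();c=ctrl.camera('wrist');C=cam(c,s)
L=np.array([(260,210),(370,190),(444,275),(407,375),(297,395),(220,315)])/6+[212,142]
P=np.array([onz(C,u,.062)[:2] for u in L]);ce=P.mean(0);d=P-ce
print(ce,np.linalg.norm(d,axis=1),np.degrees(np.arctan2(d[:,1],d[:,0]))%60)
yaw=np.degrees(np.arctan2(s['tool_rot'][1,2],s['tool_rot'][0,2]));print('yaw',yaw)
A=cam(ctrl.camera('scene'));B=cam(ctrl.camera('side'));p=np.r_[ce,.062];print(proj(A,p),proj(B,p))
```

```text
[ 0.5022 -0.2795] [0.0153 0.0154 0.0154 0.0154 0.0153 0.0157] [11.4863 12.7294 11.9289 13.0274 12.5668 12.5214]
yaw 1.9284400819481289
[[207.8329 134.3839]] [[405.7206 289.8956]]
```

The lobe radius fits, at 15.4 mm against 15 given. The knob's axis is at (0.502, -0.2795) and the lobes lie at 12.4° mod 60. That makes the grip yaw 42.4°, with the fingers clear of the neighbours. I'll turn, level the tool and come down partway.

```bash
cat >> h.py <<'E'
from scipy.spatial.transform import Rotation as Ro
def Rt(yaw):
    a=np.radians(yaw);z=np.array([np.cos(a),np.sin(a),0]);y=np.array([0,0,-1.]);return np.c_[np.cross(y,z),y,z]
def go(p,yaw,s=None):
    s=s or ctrl.get_state();R=s['tool_rot']
    print('t',s['time_s'],'pos',s['ee_pos'],'yaw',np.degrees(np.arctan2(R[1,2],R[0,2])),'tilt y',R[:,1],'F',s['contact_force'],'M',s['wrist_torque'],'w',s['grip_width'],'q6',s['joint_positions'][5])
    d=np.array(p)-s['ee_pos']
    rv=Ro.from_matrix(R.T@Rt(yaw)).as_rotvec()
    print('shift cm now-axes',R.T@d*100,'final-axes',Rt(yaw).T@d*100,'rotvec',rv)
E
python3 -c "
from h import *
go([.502,-.2795,.12],42.4)"
```

```text
t 5.35 pos [ 0.5065 -0.2804  0.2037] yaw 1.9666051270957212 tilt y [ 0.0151  0.0037 -0.9999] F [ 0.3124  0.3231 -0.3693] M [ 0.0192 -0.0012  0.0174] w 0.08506195876142611 q6 -38.499589199387216
shift cm now-axes [-0.0832  8.3598 -0.5767] final-axes [-0.3753  8.3673 -0.2708] rotvec [-0.0157 -0.7057  0.0023]
```

{"method": "step_arm", "body": {
  "series": [
    [0,2,0,-0.004,-0.177,0.0005,6.2],
    [0,2,0,-0.004,-0.177,0.0005,6.2],
    [0,2,0,-0.004,-0.177,0.0005,6.2],
    [-0.3,1.5,-0.3,-0.004,-0.177,0.0005,6.2],
    [0,0,0,0,0,0,6.2]
  ]
}}

```text
time_s: 5.98
ee_pos: [0.5052, -0.2758, 0.1284]
tool_rot: [[0.695, 0.002, 0.719], [-0.719, -0.002, 0.695], [0.003, -1.0, 0.0]]
contact_force: [-0.5, 0.7, 0.2]
grip_width: 0.0619
```

Run:
```python
from h import *
s=ctrl.get_state();go([.502,-.2795,.046],42.4)
c=ctrl.camera('wrist');C=cam(c,s);save(c['color'],'w3.png')
print(proj(C,[.502,-.2795,.062]))
```

```text
t 5.975 pos [ 0.5052 -0.2758  0.1284] yaw 44.05632825346806 tilt y [ 0.0022 -0.002  -1.    ] F [-0.4641  0.7107  0.2219] M [-0.0234  0.0272  0.0307] w 0.06185849452025979 q6 -79.5372016546795
shift cm now-axes [ 0.0232  8.2415 -0.4858] final-axes [ 0.0615  8.2414 -0.4829] rotvec [-0.0002  0.0289  0.003 ]
[[267.8999 226.0299]]
```

View pics/w3.png

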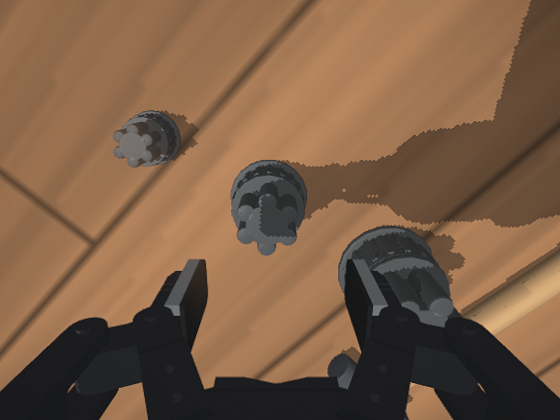

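The knob is where predicted, about (267,223), and the jaw line is clear of both neighbours. Descending.

{"method": "step_arm", "body": {
  "series": [
    [0,1,-0.5,0,0.029,0.003,6.2],
    [0,2,0,0,0,0,6.2],
    [0,2,0,0,0,0,6.2],
    [0,1.5,0,0,0,0,6.2],
    [0,0.8,0,0,0,0,6.2],
    [0,0.5,0,0,0,0,6.2],
    [0,0,0,0,0,0,6.2]
  ]
}}

```text
time_s: 6.9
ee_pos: [0.5053, -0.2826, 0.0514]
tool_rot: [[0.661, 0.008, 0.751], [-0.751, -0.005, 0.661], [0.009, -1.0, 0.002]]
contact_force: [0.5, 0.1, 1.1]
grip_width: 0.0616
```

Run:
```python
from h import *
s=ctrl.get_state();go([.502,-.2795,.046],42.4)
c=ctrl.camera('wrist');C=cam(c,s);save(c['color'],'w4.png')
c=ctrl.camera('side');crop(c['color'],404,290,50,'s4.png',6)
```

```text
t 6.9 pos [ 0.5053 -0.2826  0.0514] yaw 41.34194120727251 tilt y [ 0.008  -0.0053 -1.    ] F [0.4563 0.1289 1.0502] M [ 0.0038  0.0172 -0.0174] w 0.06159887352430617 q6 -77.42898780279714
shift cm now-axes [-0.46    0.5313 -0.0458] final-axes [-0.4558  0.5356 -0.0361] rotvec [-0.0024 -0.0185  0.0093]
```

View pics/w4.png

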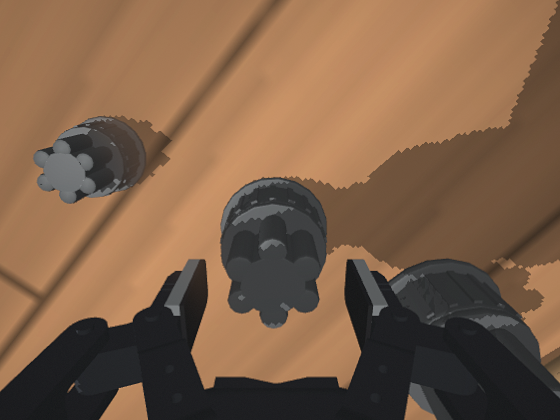

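View pics/s4.png

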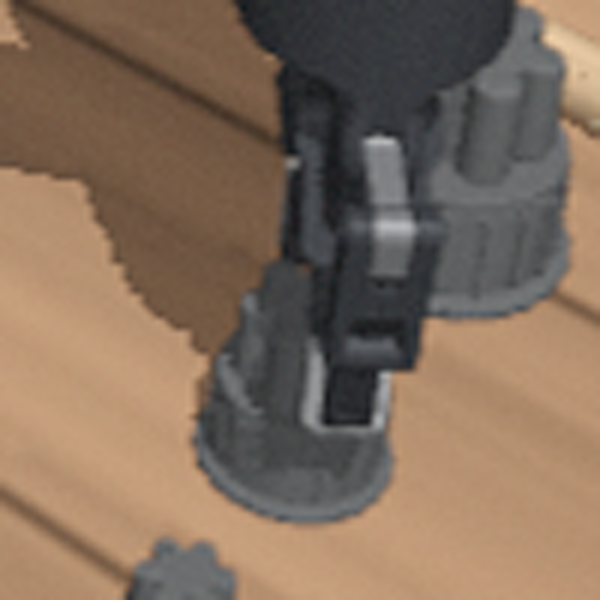

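{"method": "step_arm", "body": {
  "series": [
    [-0.5,0.2,0,0,-0.018,0.009,6.2],
    [0,0.3,0,0,0,0,6.2],
    [0,0,0,0,0,0,6.2]
  ]
}}

```text
time_s: 7.38
ee_pos: [0.5026, -0.2791, 0.0474]
tool_rot: [[0.675, 0.004, 0.738], [-0.738, 0.0, 0.675], [0.002, -1.0, 0.003]]
contact_force: [-0.7, -0.4, 0.3]
grip_width: 0.0624
```

Run:
```python
from h import *
go([.502,-.2795,.046],42.4)
```

```text
t 7.375 pos [ 0.5026 -0.2791  0.0474] yaw 42.46166755972771 tilt y [ 0.0036  0.0004 -1.    ] F [-0.6698 -0.435   0.3068] M [-0.0535 -0.0053  0.044 ] w 0.06236587413286352 q6 -78.60351781196151
shift cm now-axes [-0.0128  0.1406 -0.0757] final-axes [-0.0124  0.1409 -0.0753] rotvec [-0.003   0.0011  0.0022]
```

Within 1 mm, so I'll close at 40 N.

{"method": "step_arm", "body": {
  "series": [
    [0,0.1,0,0,0,0,5],
    [0,0,0,0,0,0,3.5],
    [0,0,0,0,0,0,3],
    [0,0,0,0,0,0,3],
    [0,0,0,0,0,0,3]
  ],
  "squeeze": 40
}}

```text
time_s: 8.0
ee_pos: [0.5029, -0.2793, 0.0466]
tool_rot: [[0.675, 0.004, 0.738], [-0.738, -0.0, 0.675], [0.003, -1.0, 0.003]]
contact_force: [-0.0, 1.0, -0.5]
grip_width: 0.0369
```

Run:
```python
from h import *
go([.502,-.2795,.046],42.4)
```

```text
t 8.0 pos [ 0.5029 -0.2793  0.0466] yaw 42.461116044040075 tilt y [ 0.004 -0.    -1.   ] F [-0.0232  1.0387 -0.5136] M [-0.0341  0.0497 -0.0143] w 0.036870753388335495 q6 -78.59709473059351
shift cm now-axes [-0.0458  0.0634 -0.0783] final-axes [-0.0455  0.0638 -0.0782] rotvec [-0.003   0.0011  0.0027]
```

It grips at 36.9 mm, with the TCP 46.6 mm above the knob's underside. Lifting and carrying it to the stud.

{"method": "step_arm", "body": {
  "series": [
    [0,-1.5,0,0,0,0,3],
    [0,-3,0,0,0,0,3],
    [0,-4,0,0,0,0,3],
    [0,-4.5,0,0,0,0,3],
    [0,-3.5,0,0,0,0,3],
    [-1.8,-1,2,0,0,0,3],
    [-3.6,0,3.9,0,0,0,3],
    [-3.6,0,3.9,0,0,0,3],
    [-3.6,0,3.9,0,0,0,3],
    [-3.6,0,3.9,0,0,0,3],
    [-3.6,0,3.9,0,0,0,3],
    [-3.6,0,3.9,0,0,0,3],
    [-1.7,0,1.7,0,0,0,3],
    [0,0,0,0,0,0,3]
  ]
}}

```text
time_s: 9.75
ee_pos: [0.534, 0.0991, 0.2402]
tool_rot: [[0.673, 0.016, 0.739], [-0.739, -0.003, 0.673], [0.013, -1.0, 0.01]]
contact_force: [-0.5, -0.6, -1.5]
grip_width: 0.0369
```

Run:
```python
from h import *
s=ctrl.get_state();go([.5335,.089,.2],28)
c=ctrl.camera('wrist');C=cam(c,s);save(c['color'],'w5.png')
a=ctrl.camera('scene');crop(a['color'],288,200,50,'s5.png',6)
b=ctrl.camera('side');crop(b['color'],274,165,50,'t5.png',6)
```

```text
t 9.75 pos [0.534  0.0991 0.2402] yaw 42.322783327313566 tilt y [ 0.0159 -0.0029 -0.9999] F [-0.5327 -0.6084 -1.4632] M [-0.024   0.0191  0.0098] w 0.036940214486998156 q6 -38.861237269859885
shift cm now-axes [ 0.6653  4.0174 -0.7572] final-axes [ 0.8722  4.0158 -0.518 ] rotvec [-0.0114  0.2499  0.0116]
```

View pics/w5.png

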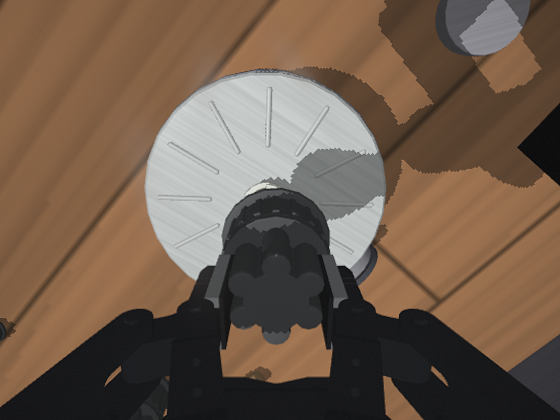

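View pics/t5.png

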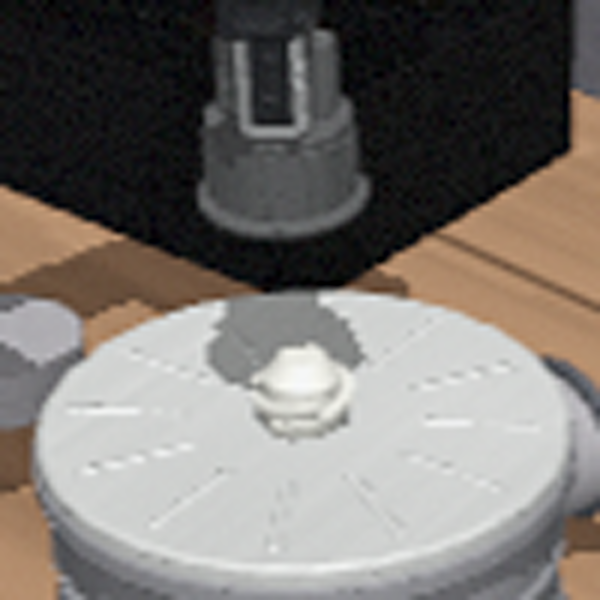

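The knob hangs straight above the stud. I'll check the cover centre again from this yaw while lining up lower.

{"method": "step_arm", "body": {
  "series": [
    [0.6,0.5,-0.7,-0.006,0.13,0.006,3],
    [0.1,1,0,-0.005,0.12,0.006,3],
    [0,1,0,0,0,0,3],
    [0,1,0,0,0,0,3],
    [0,0,0,0,0,0,3]
  ]
}}

```text
time_s: 10.52
ee_pos: [0.5334, 0.0809, 0.204]
tool_rot: [[0.459, -0.001, 0.889], [-0.889, -0.002, 0.459], [0.001, -1.0, -0.001]]
contact_force: [0.5, -0.0, -0.6]
grip_width: 0.0367
```

Run:
```python
from h import *
s=ctrl.get_state();go([.5335,.089,.187],28)
c=ctrl.camera('wrist');C=cam(c,s);save(c['color'],'w6.png')
for d in ctrl.outline_of(c,'knob')[:3]: print(d['bbox'],d['confidence'])
for d in ctrl.outline_of(c,'cover')[:1]:
    m=d['pixels'].astype(np.uint8);cn=max(cv2.findContours(m,0,2)[0],key=cv2.contourArea)
    h=cv2.convexHull(cn)[:,0].astype(float);h=h[h[:,1]<200]
    p=np.array([onz(C,q,.108)[:2] for q in h])
    x=np.linalg.lstsq(np.c_[2*p,np.ones(len(p))],(p**2).sum(1),rcond=None)[0];print('cover',x[:2],np.sqrt(x[2]+x[:2]@x[:2]))
    from scipy.optimize import least_squares
    print(least_squares(lambda q:np.linalg.norm(p-q,axis=1)-.097,[.53,.09]).x)
kp=s['ee_pos']+s['tool_rot']@np.array([0,-.0154,0]);print('exp knob top',proj(C,kp))
crop(c['color'],276,290,60,'k6.png',5)
b=ctrl.camera('side');crop(b['color'],274,165,50,'t6.png',6)
B=cam(b);kb=s['ee_pos']+s['tool_rot']@np.array([0,.0466,0]);print(proj(B,kb),proj(B,kb+[0,0,.0]),kb)
a=ctrl.camera('scene');crop(a['color'],288,215,50,'s6.png',6);print(proj(cam(a),kb))
```

```text
t 10.525 pos [0.5334 0.0809 0.204 ] yaw 27.30073467631363 tilt y [-0.0005 -0.0016 -1.    ] F [ 0.4849 -0.008  -0.6176] M [-0.0211  0.0251 -0.0226] w 0.036718158889981554 q6 -25.907643040022805
shift cm now-axes [-0.7166  1.6941  0.3815] final-axes [-0.7099  1.6954  0.3882] rotvec [ 0.0012 -0.0122  0.0012]
[276.6, 265.4, 109.0, 157.7] 0.69
cover [0.5328 0.09  ] 0.09586767206543445
[0.5334 0.0887]
exp knob top [[275.2601 303.7646]]
[[276.1233 166.0686]] [[276.1233 166.0686]] [0.5334 0.0808 0.1574]
[[284.5572 219.9391]]
```

View pics/t6.png

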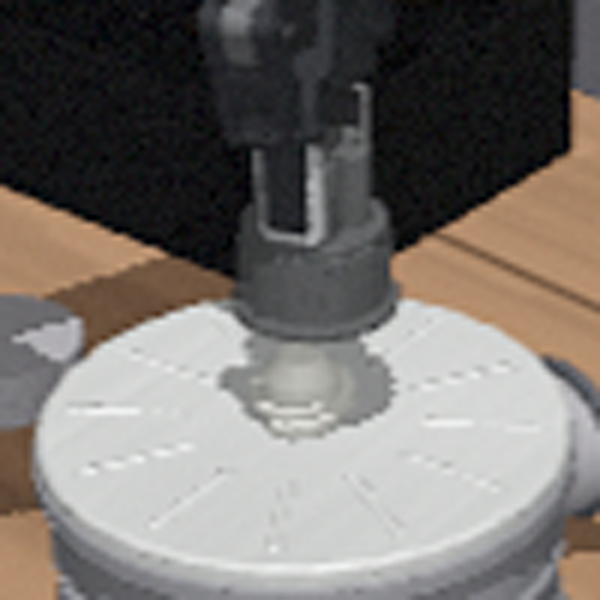

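View pics/s6.png

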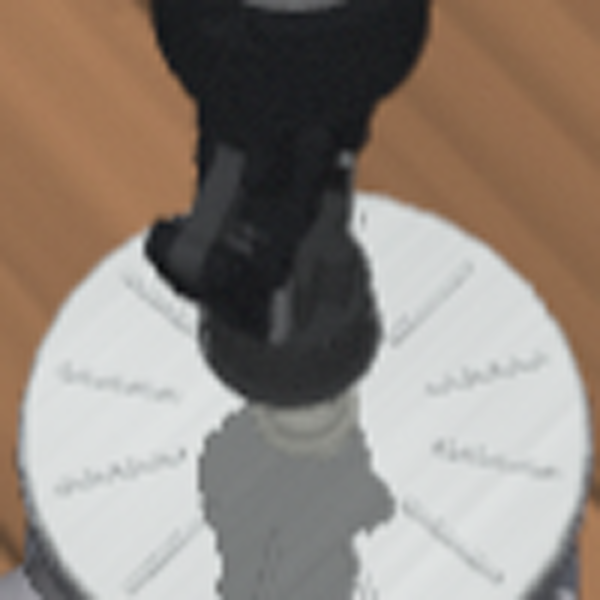

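View pics/k6.png

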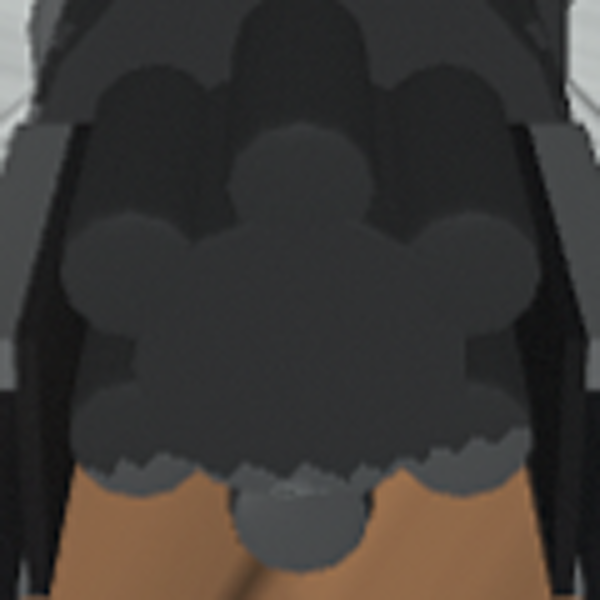

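Side view: the flange centre is at about (276.5,165) against (276.1,166) predicted. Scene view: the knob and the stud show the same small camera bias. So the target of (0.5335, 0.089) holds. I'll centre over it, then lower to just above the thread.

{"method": "step_arm", "body": {
  "series": [
    [-0.7,0.5,0.4,0,-0.012,0,3],
    [0,1,0,0,0,0,3],
    [0,0.3,0,0,0,0,3],
    [0,0,0,0,0,0,3]
  ]
}}

```text
time_s: 11.28
ee_pos: [0.535, 0.0907, 0.1863]
tool_rot: [[0.471, 0.003, 0.882], [-0.882, -0.001, 0.471], [0.003, -1.0, 0.002]]
contact_force: [-0.3, 0.3, -0.9]
grip_width: 0.0368
```

Run:
```python
from h import *
s=ctrl.get_state();go([.5335,.089,.17],28)
b=ctrl.camera('side');crop(b['color'],274,165,50,'t7.png',6)
a=ctrl.camera('scene');crop(a['color'],288,215,50,'s7.png',6)
```

```text
t 11.275 pos [0.535  0.0907 0.1863] yaw 28.09711547752825 tilt y [ 0.0028 -0.0013 -1.    ] F [-0.3053  0.2699 -0.9177] M [ 0.0054  0.0696 -0.0109] w 0.036808783082069536 q6 -25.67503647935381
shift cm now-axes [ 0.0727  1.6272 -0.2131] final-axes [ 0.0772  1.6274 -0.2099] rotvec [-0.0019  0.0017  0.0025]
```

View pics/t7.png

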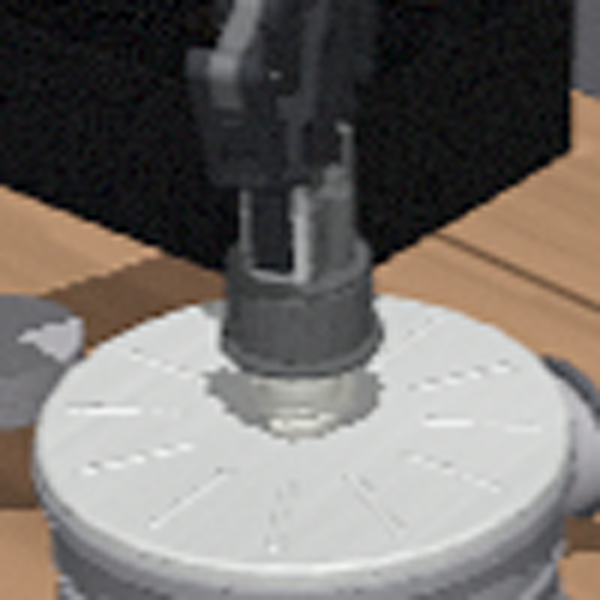

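View pics/s7.png

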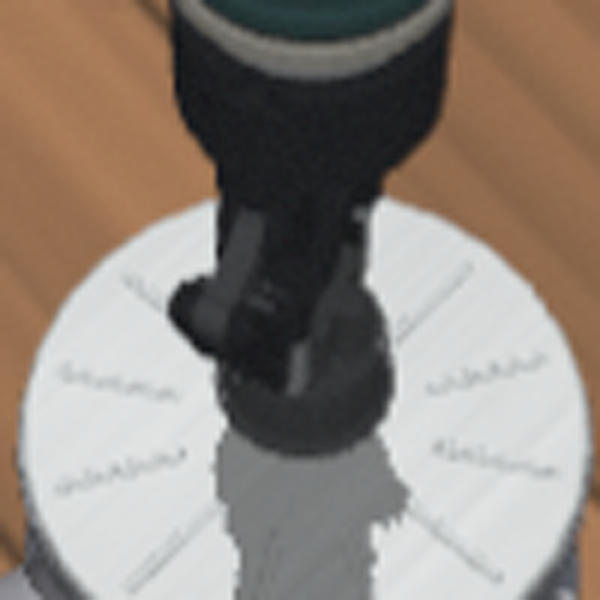

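{"method": "step_arm", "body": {
  "series": [
    [0.07,0.5,-0.2,0,0,0,3],
    [0,0.4,0,0,0,0,3],
    [0,0.4,0,0,0,0,3],
    [0,0,0,0,0,0,3]
  ]
}}

```text
time_s: 11.88
ee_pos: [0.5338, 0.0887, 0.1729]
tool_rot: [[0.47, 0.004, 0.882], [-0.882, -0.001, 0.47], [0.003, -1.0, 0.003]]
contact_force: [-0.7, -0.7, -1.3]
grip_width: 0.0372
```

```bash
python3 -c "
from h import *
go([.5335,.089,.168],28)"
```

```text
t 11.875 pos [0.5338 0.0887 0.1729] yaw 28.06639690601484 tilt y [ 0.0037 -0.0013 -1.    ] F [-0.7159 -0.7053 -1.2764] M [-0.0167 -0.0425  0.0006] w 0.03715985138739145 q6 -25.848078006896774
shift cm now-axes [-0.0458  0.4898 -0.0112] final-axes [-0.0443  0.49   -0.01  ] rotvec [-0.0026  0.0012  0.0029]
```

Underside at h = 26.3 mm and no contact yet. From here small steps.

{"method": "step_arm", "body": {
  "series": [
    [-0.04,0.2,0,0,0,0,3],
    [0,0.2,0,0,0,0,3],
    [0,0,0,0,0,0,3]
  ]
}}

```text
time_s: 12.25
ee_pos: [0.5338, 0.0891, 0.1688]
tool_rot: [[0.471, 0.004, 0.882], [-0.882, -0.001, 0.471], [0.003, -1.0, 0.003]]
contact_force: [0.5, 0.3, -1.5]
grip_width: 0.0372
```

{"method": "step_arm", "body": {
  "series": [
    [0,0.15,0,0,0,0,3],
    [0,0,0,0,0,0,3]
  ]
}}

```text
time_s: 12.5
ee_pos: [0.5339, 0.0891, 0.1673]
tool_rot: [[0.471, 0.004, 0.882], [-0.882, -0.001, 0.471], [0.003, -1.0, 0.003]]
contact_force: [0.5, -0.6, -1.2]
grip_width: 0.0367
```

{"method": "step_arm", "body": {
  "series": [
    [0,0.12,0,0,0,0,3],
    [0,0,0,0,0,0,3]
  ]
}}

```text
time_s: 12.75
ee_pos: [0.534, 0.0891, 0.1661]
tool_rot: [[0.471, 0.004, 0.882], [-0.882, -0.001, 0.471], [0.003, -1.0, 0.003]]
contact_force: [0.3, -0.0, -1.3]
grip_width: 0.0368
```

{"method": "step_arm", "body": {
  "series": [
    [0,0.1,0,0,0,0,3],
    [0,0,0,0,0,0,3]
  ]
}}

```text
time_s: 13.0
ee_pos: [0.534, 0.0891, 0.165]
tool_rot: [[0.471, 0.004, 0.882], [-0.882, -0.001, 0.471], [0.003, -1.0, 0.003]]
contact_force: [-0.1, -0.8, -1.6]
grip_width: 0.0369
```

{"method": "step_arm", "body": {
  "series": [
    [0,0.1,0,0,0,0,3],
    [0,0,0,0,0,0,3]
  ]
}}

```text
time_s: 13.25
ee_pos: [0.534, 0.0891, 0.1639]
tool_rot: [[0.471, 0.004, 0.882], [-0.882, -0.001, 0.471], [0.003, -1.0, 0.003]]
contact_force: [-0.0, 0.4, -0.5]
grip_width: 0.0368
```

{"method": "step_arm", "body": {
  "series": [
    [0,0.08,0,0,0,0,3],
    [0,0,0,0,0,0,3]
  ]
}}

```text
time_s: 13.5
ee_pos: [0.534, 0.0891, 0.1631]
tool_rot: [[0.471, 0.004, 0.882], [-0.882, -0.001, 0.471], [0.003, -1.0, 0.003]]
contact_force: [0.4, 0.7, -1.1]
grip_width: 0.037
```

{"method": "step_arm", "body": {
  "series": [
    [0,0.08,0,0,0,0,3],
    [0,0,0,0,0,0,3]
  ]
}}

```text
time_s: 13.75
ee_pos: [0.534, 0.0891, 0.1622]
tool_rot: [[0.471, 0.004, 0.882], [-0.882, -0.001, 0.471], [0.003, -1.0, 0.003]]
contact_force: [-0.1, 0.4, -1.5]
grip_width: 0.0365
```

{"method": "step_arm", "body": {
  "series": [
    [0,0.08,0,0,0,0,3],
    [0,0,0,0,0,0,3]
  ]
}}

```text
time_s: 14.0
ee_pos: [0.534, 0.0891, 0.1614]
tool_rot: [[0.471, 0.004, 0.882], [-0.882, -0.001, 0.471], [0.003, -1.0, 0.003]]
contact_force: [0.4, -0.0, -0.6]
grip_width: 0.037
```

{"method": "step_arm", "body": {
  "series": [
    [0,0.06,0,0,0,0,3],
    [0,0,0,0,0,0,3]
  ]
}}

```text
time_s: 14.25
ee_pos: [0.5342, 0.0891, 0.1611]
tool_rot: [[0.471, 0.005, 0.882], [-0.882, -0.001, 0.471], [0.003, -1.0, 0.004]]
contact_force: [-0.3, -0.6, 0.4]
grip_width: 0.0367
```

{"method": "step_arm", "body": {
  "series": [
    [0,0.05,0,0,0,0,3],
    [0,0,0,0,0,0,3]
  ]
}}

```text
time_s: 14.5
ee_pos: [0.5341, 0.0891, 0.161]
tool_rot: [[0.471, 0.005, 0.882], [-0.882, -0.001, 0.471], [0.003, -1.0, 0.004]]
contact_force: [-1.2, -0.0, 0.4]
grip_width: 0.0368
```

{"method": "step_arm", "body": {
  "series": [
    [0,0.05,0,0,0,0,3],
    [0,0,0,0,0,0,3]
  ]
}}

```text
time_s: 14.75
ee_pos: [0.5342, 0.0891, 0.161]
tool_rot: [[0.471, 0.005, 0.882], [-0.882, -0.001, 0.471], [0.004, -1.0, 0.004]]
contact_force: [-1.3, 0.7, 1.6]
grip_width: 0.0366
```

```bash
python3 -c "
from h import *
go([.5335,.089,.168],28)"
```

```text
t 14.75 pos [0.5342 0.0891 0.161 ] yaw 28.07529482346614 tilt y [ 0.0052 -0.0013 -1.    ] F [-1.3339  0.6771  1.5868] M [-0.0439  0.1768 -0.063 ] w 0.03657708290490436 q6 -25.804044331499487
shift cm now-axes [-0.0199 -0.702  -0.061 ] final-axes [-0.0223 -0.7017 -0.0638] rotvec [-0.004   0.0013  0.0036]
```

It has come to rest on the thread at h ≈ 14.4 mm with about 3 N. I now expect about 100° back before the click. Turning anticlockwise with light pressure.

{"method": "step_arm", "body": {
  "series": [
    [0,0.02,0,0,-0.09,0,3],
    [0,0.02,0,0,-0.09,0,3],
    [0,0.02,0,0,-0.09,0,3],
    [0,0.02,0,0,-0.09,0,3]
  ]
}}

```text
time_s: 15.25
ee_pos: [0.5339, 0.0896, 0.1619]
tool_rot: [[0.758, 0.005, 0.653], [-0.653, -0.0, 0.758], [0.004, -1.0, 0.003]]
contact_force: [-2.1, -0.4, 7.5]
grip_width: 0.0368
```

```bash
python3 -c "
from h import *
go([.534,.0891,.168],28)"
```

```text
t 15.25 pos [0.5339 0.0896 0.1619] yaw 49.267951045605294 tilt y [ 0.0053 -0.0002 -1.    ] F [-2.1343 -0.4349  7.4947] M [ 0.0165  0.4871 -0.091 ] w 0.03683725451290283 q6 -47.02091780469327
shift cm now-axes [ 0.042  -0.6107 -0.0299] final-axes [ 0.0483 -0.6108 -0.0155] rotvec [-0.004   0.3712  0.0035]
```

{"method": "step_arm", "body": {
  "series": [
    [-0.03,0,-0.025,0,-0.09,0,3],
    [0,0,0,0,-0.09,0,3],
    [0,0,0,0,-0.09,0,3],
    [0,0,0,0,-0.09,0,3]
  ]
}}

```text
time_s: 15.75
ee_pos: [0.534, 0.09, 0.163]
tool_rot: [[0.943, 0.007, 0.333], [-0.333, 0.001, 0.943], [0.006, -1.0, 0.003]]
contact_force: [-1.6, 0.5, 4.3]
grip_width: 0.037
```

```bash
python3 -c "
from h import *
go([.534,.0891,.168],28)"
```

```text
t 15.75 pos [0.534 0.09  0.163] yaw 70.55157329197962 tilt y [ 0.0067  0.0007 -1.    ] F [-1.6028  0.5478  4.3449] M [-0.004   0.3719 -0.087 ] w 0.03704253358686604 q6 -68.32058374003421
shift cm now-axes [ 0.0383 -0.5013 -0.0835] final-axes [ 0.0834 -0.5013 -0.0387] rotvec [-0.005   0.7427  0.0048]
```

{"method": "step_arm", "body": {
  "series": [
    [-0.01,0,-0.05,-0.003,-0.09,0.006,3],
    [0,0,0,0,-0.09,0,3],
    [0,0,0,0,-0.09,0,3],
    [0,0,0,0,-0.09,0,3],
    [0,0,0,0,-0.09,0,3],
    [0,0,0,0,-0.09,0,3]
  ]
}}

```text
time_s: 16.5
ee_pos: [0.5344, 0.0902, 0.1646]
tool_rot: [[0.976, 0.002, -0.216], [0.216, 0.001, 0.976], [0.002, -1.0, 0.001]]
contact_force: [-1.7, 0.5, 5.7]
grip_width: 0.0371
```

```bash
python3 -c "
from h import *
go([.534,.0891,.168],100)"
```

```text
t 16.5 pos [0.5344 0.0902 0.1646] yaw 102.46486603237065 tilt y [ 0.0018  0.0011 -1.    ] F [-1.6689  0.4944  5.6917] M [ 0.0244  0.4463 -0.0782] w 0.037100487218342 q6 -100.2544969181161
shift cm now-axes [-0.0611 -0.3428 -0.1022] final-axes [-0.0573 -0.3427 -0.105 ] rotvec [-0.0007  0.043   0.002 ]
```

{"method": "step_arm", "body": {
  "series": [
    [-0.06,0,-0.08,0,-0.08,0,3],
    [0,0.01,0,0,-0.08,0,3],
    [0,0.01,0,0,-0.08,0,3]
  ]
}}

```text
time_s: 16.88
ee_pos: [0.5342, 0.0904, 0.1652]
tool_rot: [[0.894, 0.003, -0.448], [0.448, 0.003, 0.894], [0.004, -1.0, 0.002]]
contact_force: [-1.7, 1.0, 5.1]
grip_width: 0.0373
```

{"method": "step_arm", "body": {
  "series": [
    [0,0.01,0,0,-0.08,0,3],
    [0,0.01,0,0,-0.08,0,3]
  ]
}}

```text
time_s: 17.12
ee_pos: [0.5345, 0.0907, 0.1656]
tool_rot: [[0.808, 0.004, -0.589], [0.589, 0.004, 0.808], [0.005, -1.0, 0.001]]
contact_force: [-1.2, 1.2, 3.6]
grip_width: 0.0367
```

{"method": "step_arm", "body": {
  "series": [
    [-0.09,0.02,-0.08,-0.002,-0.08,0.004,3],
    [0,0.02,0,0,-0.08,0,3]
  ]
}}

```text
time_s: 17.38
ee_pos: [0.5345, 0.0908, 0.1653]
tool_rot: [[0.701, 0.002, -0.713], [0.713, 0.002, 0.701], [0.003, -1.0, -0.0]]
contact_force: [-1.4, 1.0, -2.0]
grip_width: 0.0367
```

{"method": "step_arm", "body": {
  "series": [
    [0,0.02,0,0,-0.06,0,3],
    [0,0.02,0,0,-0.06,0,3]
  ]
}}

```text
time_s: 17.62
ee_pos: [0.5343, 0.0909, 0.164]
tool_rot: [[0.607, 0.002, -0.795], [0.795, 0.003, 0.607], [0.003, -1.0, 0.0]]
contact_force: [0.2, 0.3, -0.5]
grip_width: 0.0367
```

Contact vanished at yaw ~133° and h ≈ 19 mm, which is the end of the thread. Now I follow it down without turning to feel the 6 mm drop.

{"method": "step_arm", "body": {
  "series": [
    [0,0.1,0,0,0,0,3],
    [0,0.1,0,0,0,0,3],
    [0,0,0,0,0,0,3]
  ]
}}

```text
time_s: 18.0
ee_pos: [0.5341, 0.0909, 0.161]
tool_rot: [[0.609, 0.001, -0.793], [0.793, 0.002, 0.609], [0.003, -1.0, 0.001]]
contact_force: [-0.2, -0.3, -1.5]
grip_width: 0.0368
```

{"method": "step_arm", "body": {
  "series": [
    [0,0.05,0,0,0,0,3],
    [0,0.05,0,0,0,0,3],
    [0,0,0,0,0,0,3]
  ]
}}

```text
time_s: 18.38
ee_pos: [0.5343, 0.091, 0.1607]
tool_rot: [[0.609, 0.002, -0.793], [0.793, 0.003, 0.609], [0.003, -1.0, 0.0]]
contact_force: [-1.4, -0.4, 1.3]
grip_width: 0.0373
```

{"method": "step_arm", "body": {
  "series": [
    [0,0.05,0,0,0,0,3],
    [0,0,0,0,0,0,3]
  ]
}}

```text
time_s: 18.62
ee_pos: [0.5343, 0.091, 0.1607]
tool_rot: [[0.609, 0.002, -0.793], [0.793, 0.003, 0.609], [0.003, -1.0, 0.0]]
contact_force: [-1.0, -0.3, 1.7]
grip_width: 0.0367
```

It landed at h ≈ 14.1 mm at yaw 142.5°. The ridge was at about 133°, so the roughly 5.5 mm drop matches the click. Now forwards, clockwise.

{"method": "step_arm", "body": {
  "series": [
    [-0.08,0.02,-0.03,0,0.1,0,3],
    [0,0.03,0,0,0.13,0,3],
    [0,0.04,0,0,0.13,0,3]
  ]
}}

```text
time_s: 19.0
ee_pos: [0.5345, 0.0901, 0.1596]
tool_rot: [[0.855, 0.003, -0.519], [0.519, 0.002, 0.855], [0.004, -1.0, 0.001]]
contact_force: [-0.2, -0.3, 2.9]
grip_width: 0.0368
```

```bash
python3 -c "
from h import *
go([.534,.0895,.16],100)"
```

```text
t 19.0 pos [0.5345 0.0901 0.1596] yaw 121.23434202430505 tilt y [ 0.0029  0.0024 -1.    ] F [-0.1796 -0.2717  2.8601] M [-0.1197  0.1337  0.0273] w 0.03677520090149533 q6 -119.13649496975026
shift cm now-axes [-0.0727 -0.0388 -0.0229] final-axes [-0.0596 -0.0385 -0.0478] rotvec [-0.0012  0.3706  0.0036]
```

{"method": "step_arm", "body": {
  "series": [
    [-0.02,0.04,0,-0.001,0.13,0.002,3],
    [0,0.04,0,0,0.13,0,3],
    [0,0.04,0,0,0.13,0,3],
    [0,0.04,0,0,0.13,0,3],
    [0,0.04,0,0,0.13,0,3]
  ]
}}

```text
time_s: 19.62
ee_pos: [0.5346, 0.0893, 0.1577]
tool_rot: [[0.992, 0.002, 0.126], [-0.126, -0.001, 0.992], [0.002, -1.0, -0.0]]
contact_force: [0.0, -1.3, 3.5]
grip_width: 0.0369
```

```bash
python3 -c "
from h import *
go([.534,.0895,.16],100)"
```

```text
t 19.625 pos [0.5346 0.0893 0.1577] yaw 82.76824452851484 tilt y [ 0.0022 -0.0007 -1.    ] F [ 0.035  -1.3154  3.4516] M [-0.1582  0.315   0.05  ] w 0.03689513208139821 q6 -80.52485412669012
shift cm now-axes [-0.0654 -0.2309  0.0069] final-axes [-0.0609 -0.2308  0.0262] rotvec [ 0.0008 -0.3008  0.0021]
```

{"method": "step_arm", "body": {
  "series": [
    [-0.02,0.035,0,0,0.13,0,3],
    [0,0.035,0,0,0.13,0,3],
    [0,0.035,0,0,0.13,0,3],
    [0,0.035,0,0,0.13,0,3],
    [0,0.035,0,0,0.13,0,3]
  ]
}}

```text
time_s: 20.25
ee_pos: [0.5339, 0.0887, 0.1554]
tool_rot: [[0.698, 0.001, 0.716], [-0.716, -0.002, 0.698], [0.002, -1.0, -0.001]]
contact_force: [-0.7, 0.3, 0.0]
grip_width: 0.0373
```

```bash
python3 -c "
from h import *
go([.534,.0895,.16],40)"
```

```text
t 20.25 pos [0.5339 0.0887 0.1554] yaw 44.29417413695184 tilt y [ 0.001  -0.0021 -1.    ] F [-0.6813  0.2933  0.0042] M [ 0.065   0.0121 -0.0167] w 0.037324336418721786 q6 -42.02832805732924
shift cm now-axes [-0.0545 -0.4626  0.0641] final-axes [-0.0602 -0.4624  0.0601] rotvec [0.0006 0.0749 0.0022]
```

{"method": "step_arm", "body": {
  "series": [
    [0,0.03,0,0,0.12,0,3],
    [0,0.03,0,0,0.12,0,3],
    [0,0.025,0,0,0.12,0,3]
  ]
}}

```text
time_s: 20.62
ee_pos: [0.5344, 0.0891, 0.1546]
tool_rot: [[0.39, 0.002, 0.921], [-0.921, -0.001, 0.39], [0.002, -1.0, 0.001]]
contact_force: [-2.1, -0.3, 5.8]
grip_width: 0.0368
```

```bash
python3 -c "
from h import *
go([.534,.089,.155],20)"
```

```text
t 20.625 pos [0.5344 0.0891 0.1546] yaw 22.967217160102283 tilt y [ 0.0019 -0.0013 -1.    ] F [-2.1449 -0.3026  5.8111] M [-0.0402  0.4586  0.1375] w 0.036796025259363846 q6 -20.71168585686405
shift cm now-axes [-0.0054 -0.042  -0.0362] final-axes [-0.0036 -0.042  -0.0365] rotvec [-0.0013  0.0518  0.0019]
```

The foot is on the cover: h = 8.0 mm at yaw 23°, 110° after the click. Through the slack now, with no push.

{"method": "step_arm", "body": {
  "series": [
    [0,0,-0.03,0,0.1,0,3],
    [0,0,0,0,0.1,0,3],
    [0,0,0,0,0.1,0,3]
  ]
}}

```text
time_s: 21.0
ee_pos: [0.534, 0.0889, 0.1546]
tool_rot: [[0.091, 0.002, 0.996], [-0.996, -0.001, 0.091], [0.002, -1.0, 0.002]]
contact_force: [-2.3, -0.0, 3.6]
grip_width: 0.0369
```

```bash
python3 -c "
from h import *
go([.534,.089,.155],0)"
```

```text
t 21.0 pos [0.534  0.0889 0.1546] yaw 5.207780399790631 tilt y [ 0.002  -0.0015 -1.    ] F [-2.2823 -0.0187  3.6185] M [-0.0603  0.2938  0.0681] w 0.03686833703748586 q6 -2.954502599061998
shift cm now-axes [-0.01   -0.0406  0.0021] final-axes [-0.0102 -0.0406  0.0011] rotvec [-0.0019  0.0909  0.0016]
```

{"method": "step_arm", "body": {
  "series": [
    [0,0,-0.04,0,0.1,0,3],
    [0,0,0,0,0.1,0,3],
    [0,0,0,0,0.1,0,3]
  ]
}}

```text
time_s: 21.38
ee_pos: [0.5336, 0.0887, 0.1546]
tool_rot: [[-0.217, 0.002, 0.976], [-0.976, -0.002, -0.217], [0.001, -1.0, 0.002]]
contact_force: [-2.6, 0.4, 4.0]
grip_width: 0.0368
```

```bash
python3 -c "
from h import *
go([.534,.089,.155],-20)"
```

```text
t 21.375 pos [0.5336 0.0887 0.1546] yaw -12.533465062103698 tilt y [ 0.002  -0.0019 -1.    ] F [-2.5601  0.366   4.0457] M [-0.0258  0.357   0.1843] w 0.036795929258424766 q6 14.797401715294784
shift cm now-axes [-0.0391 -0.0405  0.0368] final-axes [-0.0436 -0.0406  0.0314] rotvec [-0.0025  0.1303  0.0012]
```

{"method": "step_arm", "body": {
  "series": [
    [0,0,0,0,0.05,0,3],
    [0,0,0,0,0.05,0,3]
  ]
}}

```text
time_s: 21.62
ee_pos: [0.533, 0.0887, 0.1546]
tool_rot: [[-0.316, 0.001, 0.949], [-0.949, -0.002, -0.316], [0.002, -1.0, 0.002]]
contact_force: [-1.5, 0.5, 3.0]
grip_width: 0.0372
```

```bash
python3 -c "
from h import *
go([.534,.089,.155],-20)"
```

```text
t 21.625 pos [0.533  0.0887 0.1546] yaw -18.395787273658183 tilt y [ 0.0012 -0.0022 -1.    ] F [-1.5419  0.4856  3.0471] M [0.0342 0.3125 0.6419] w 0.0372348223663016 q6 20.684623402019287
shift cm now-axes [-0.0587 -0.04    0.083 ] final-axes [-0.0611 -0.04    0.0812] rotvec [-0.0018  0.028   0.0017]
```

The torque is up at about 0.64 N m, so it's past hand-tight. No more turning: I'll hold one row so the torque relaxes, then read.

{"method": "step_arm", "body": {
  "series": [
    [0,0,0,0,0,0,3]
  ]
}}

```text
time_s: 21.75
ee_pos: [0.533, 0.0887, 0.1546]
tool_rot: [[-0.315, 0.001, 0.949], [-0.949, -0.002, -0.315], [0.002, -1.0, 0.002]]
contact_force: [-1.0, -1.4, 2.3]
grip_width: 0.0369
```

```bash
python3 -c "
from h import *
go([.534,.089,.155],-20)
for i in range(4): 
  ctrl.camera('side'); print(ctrl.get_state()['wrist_torque'],ctrl.get_state()['contact_force'])"
```

```text
t 21.75 pos [0.533  0.0887 0.1546] yaw -18.35102045769449 tilt y [ 0.0012 -0.0023 -1.    ] F [-1.0435 -1.4354  2.3241] M [-0.061   0.2044  0.1273] w 0.03693478774316251 q6 20.65100812818737
shift cm now-axes [-0.0569 -0.0418  0.0853] final-axes [-0.0594 -0.0418  0.0835] rotvec [-0.0019  0.0288  0.0018]
[-0.0182  0.1864  0.1328] [-1.5899  0.1506  4.0035]
[0.0258 0.1747 0.1392] [-1.7182  0.7045  2.8655]
[-0.0186  0.2124  0.1745] [-1.6471  0.0486  1.6457]
[-0.0358  0.2276  0.1686] [-1.3827  0.3254  2.9462]
```

The torque fell to about 0.15 N m on relaxing. I'll probe with a very small turn to see whether it really is seated.

{"method": "step_arm", "body": {
  "series": [
    [0,0,0,0,0.015,0,3]
  ]
}}

```text
time_s: 22.08
ee_pos: [0.533, 0.0887, 0.1546]
tool_rot: [[-0.329, 0.001, 0.944], [-0.944, -0.002, -0.329], [0.002, -1.0, 0.002]]
contact_force: [-1.4, 0.6, 1.8]
grip_width: 0.0369
```

```bash
python3 -c "
from h import *
go([.534,.089,.155],-20)
for i in range(3): 
  ctrl.camera('side'); print(ctrl.get_state()['wrist_torque'],ctrl.get_state()['contact_force'])"
```

```text
t 22.075 pos [0.533  0.0887 0.1546] yaw -19.194325094038355 tilt y [ 0.001  -0.0023 -1.    ] F [-1.4223  0.6179  1.8018] M [0.0337 0.2959 0.6678] w 0.03686756153016961 q6 21.491285551554967
shift cm now-axes [-0.0607 -0.0414  0.0897] final-axes [-0.062  -0.0415  0.0888] rotvec [-0.0018  0.0141  0.0018]
[0.028  0.2915 0.6081] [-1.8435 -0.5418  3.0186]
[0.0418 0.2682 0.4991] [-2.8309  0.7089  2.7498]
[0.0542 0.2239 0.5197] [-1.0983  0.4054  2.8286]
```

```bash
python3 -c "
from h import *
for i in range(10): 
  c=ctrl.camera('wrist'); s=ctrl.get_state();print(s['time_s'],s['wrist_torque'][2],np.degrees(np.arctan2(s['tool_rot'][1,2],s['tool_rot'][0,2])))
crop(c['color'],276,290,60,'k8.png',5)"
```

```text
22.275 0.5134248511501194 -19.197708969434625
22.325 0.522303108394077 -19.199671201743218
22.375 0.5848217625942663 -19.204171182010505
22.425 0.5408140233722638 -19.204844795750333
22.475 0.5749895625820681 -19.206397419553575
22.525 0.5837406542502308 -19.209371712358404
22.575 0.5425891673873855 -19.209340697331662
22.625 0.6285224380498347 -19.210215406244604
22.675 0.6468353546270447 -19.212474398883824
22.725 0.6635972854773934 -19.21036293876359
```

View pics/k8.png

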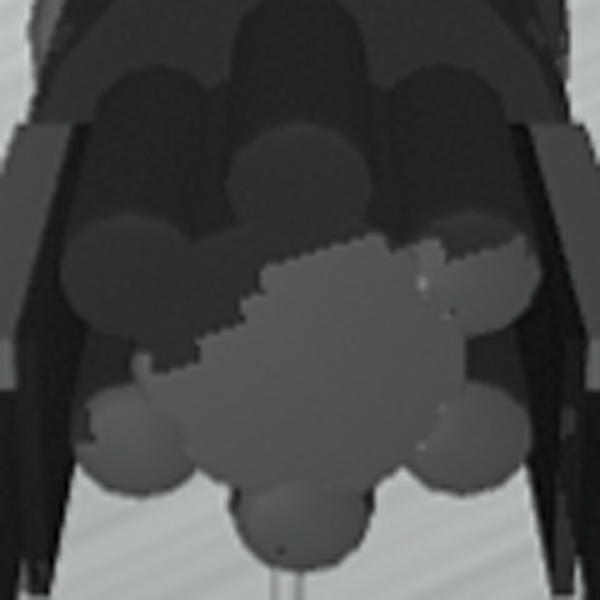

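Torque holds at 0.55–0.65 N m and the knob hasn't slipped in the fingers, so it is hand-tight. Letting go and withdrawing upwards.

{"method": "step_arm", "body": {
  "series": [
    [0,0,0,0,0,0,3],
    [0,0,0,0,0,0,4.5],
    [0,0,0,0,0,0,6.2],
    [0,0,0,0,0,0,6.2],
    [0,0,0,0,0,0,6.2],
    [0,0,0,0,0,0,6.2]
  ]
}}

```text
time_s: 23.48
ee_pos: [0.534, 0.0886, 0.1542]
tool_rot: [[-0.332, 0.003, 0.943], [-0.943, -0.002, -0.332], [0.001, -1.0, 0.003]]
contact_force: [0.5, -0.5, -0.2]
grip_width: 0.0618
```

Run:
```python
from h import *
go([.534,.089,.155],-20)
c=ctrl.camera('wrist');save(c['color'],'w9.png')
```

```text
t 23.475 pos [0.534  0.0886 0.1542] yaw -19.37214937376213 tilt y [ 0.0025 -0.0017 -1.    ] F [ 0.5396 -0.4542 -0.2143] M [-0.0034 -0.0121 -0.0314] w 0.06182740677927021 q6 21.60435870806601
shift cm now-axes [-0.0416 -0.0828 -0.0117] final-axes [-0.0415 -0.0827 -0.0124] rotvec [-0.0029  0.011   0.0007]
```

View pics/w9.png

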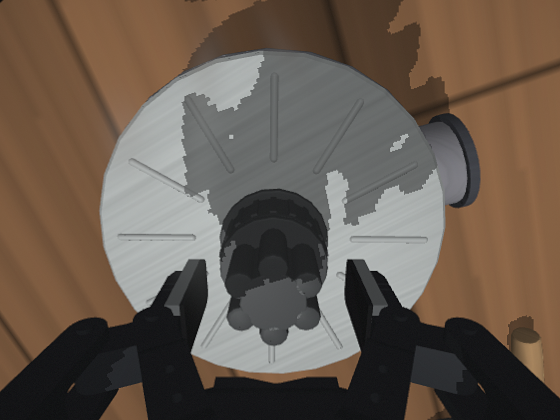

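Both pads are clear of the knob, which stands at about (272,300) and hasn't sprung back. Going up.

{"method": "step_arm", "body": {
  "series": [
    [0,-0.5,0,0,0,0,6.2],
    [0,-1.5,0,0,0,0,6.2],
    [0,-3,0,0,0,0,6.2],
    [0,-4,0,0,0,0,6.2],
    [0,-4,0,0,0,0,6.2],
    [0,-2,0,0,0,0,6.2],
    [0,0,0,0,0,0,6.2]
  ]
}}

```text
time_s: 24.4
ee_pos: [0.534, 0.0889, 0.3149]
tool_rot: [[-0.332, 0.007, 0.943], [-0.943, -0.001, -0.332], [-0.001, -1.0, 0.007]]
contact_force: [-0.4, -1.2, 0.0]
grip_width: 0.0622
```

Run:
```python
from h import *
go([.534,.089,.155],-20)
s=ctrl.get_state();c=ctrl.camera('wrist');save(c['color'],'w10.png');C=cam(c,s)
b=ctrl.camera('side');save(b['color'],'side10.png');B=cam(b);crop(b['color'],274,165,50,'t10.png',6)
for h in (.108,.114): print(h,proj(C,[.5335,.089,h]),proj(B,[.5335,.089,h]),proj(B,[.5335,.089,h+.062]))
a=ctrl.camera('scene');save(a['color'],'scene10.png')
for t in ['brush','tin','hammer']:
    for n,p in (('scene',a),('side',b)):
        print(t,n,[(round(d['confidence'],2),d['bbox']) for d in ctrl.outline_of(p,t)[:2]])
```

```text
t 24.4 pos [0.534  0.0889 0.3149] yaw -19.36778721045913 tilt y [ 0.0072 -0.0014 -1.    ] F [-0.4312 -1.2363  0.0033] M [ 0.0462 -0.0229 -0.0697] w 0.06224124301376464 q6 21.594782355456466
shift cm now-axes [ 0.0091 15.9847 -0.1175] final-axes [-0.0073 15.9851 -0.0014] rotvec [-0.0073  0.011  -0.0011]
0.108 [[272.9815 174.2441]] [[274.2803 184.638 ]] [[273.3162 159.47  ]]
0.114 [[272.9798 175.6335]] [[274.1897 182.2701]] [[273.2196 156.9495]]
brush scene [(0.56, [416.3, 276.2, 61.0, 69.7])]
brush side [(0.84, [153.2, 213.2, 63.6, 55.6])]
tin scene [(0.89, [346.9, 358.2, 41.6, 38.7])]
tin side [(0.94, [221.2, 176.6, 28.0, 25.9])]
hammer scene [(0.57, [144.7, 191.3, 56.0, 76.3])]
hammer side [(0.67, [453.2, 258.4, 116.2, 70.9])]
```

View pics/t10.png

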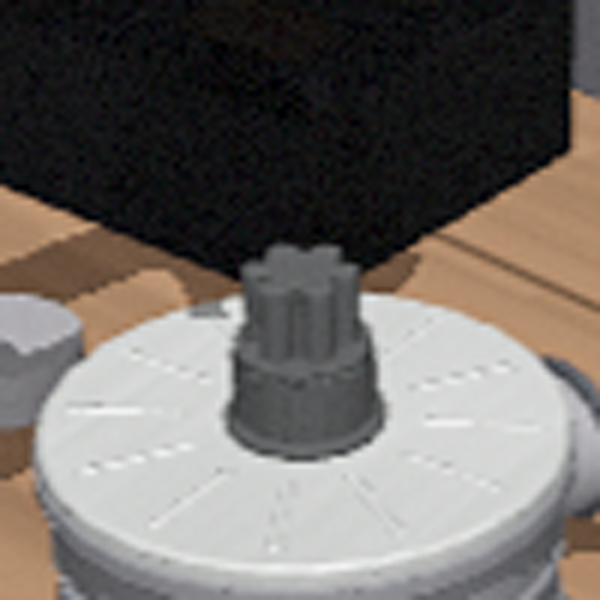

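View pics/scene10.png

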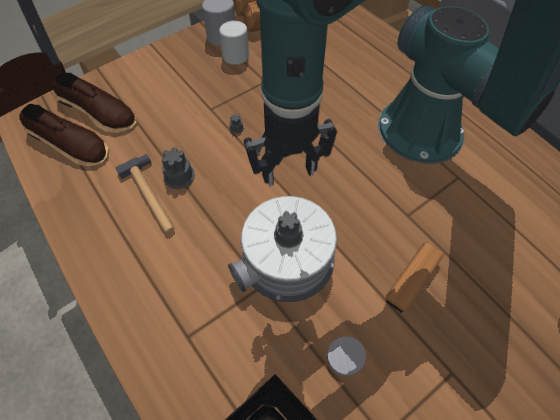

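The knob stands upright and flush on the cover. Its flange centre is at about (275,184) in the side view, against (274.3,184.6) predicted for h = 8 mm. The brush, tin and hammer are within about 1.5 px of where they were. Handing in.

```bash
python3 -c "
from station import ctrl
print(ctrl.hand_in())"
```

```text
the job is handed in; nothing more can be done
None
```

The knob is on the stud and hand-tight on the cover, and the job was handed in after about 24.5 s of the 67 s allowed.

- **Set down and click:** I set the middle-sized knob on the stud, and it came to rest 14.4 mm above the stud's origin. Turned anticlockwise with about 3–8 N of pressure, it rode up about 105° to roughly 19 mm. The contact force then vanished, and it dropped to 14.1 mm.
- **Tightening:** Turned clockwise, it reached the cover at 8.0 mm, 110° after the click. The torque then rose about 41° further on. I stopped there and let go.
- **Last checks:** The knob sits upright and flush on the cover and did not spring back on release. The brush, tin and hammer are unmoved within the pictures' accuracy. The gripper is about 10 cm clear, with no contact force.

Three things didn't match cleanly:
- **Over the torque mark:** The torque peaked at about 0.65 N m, above the 0.35 N m hand-tight mark. My turning steps were coarser than the torque rise, and a small extra turn to confirm it was seated took it back to about that level.
- **Early tightening:** The torque rose somewhat before the roughly 50° of slack described.
- **Scene camera:** It read about 3 px off from the other two, so I went by the wrist and side views.

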